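Reset the width of a board holder with its reversible ratchet

ROBOT

A 7-joint arm with a two-finger parallel gripper is mounted at the origin on a cart in front of the work surface, level with it; the furniture and walls round the work are solid. World frame = base frame: x ahead of the robot, y to its left, z up, the work surface at z = 0. Lengths are in m, angles in rad, forces in N, time in s.
With the tool pointing down it reaches from about 0.35 to 0.9 m from the base axis. Payload 8.1 kg.
Tool frame: the origin (TCP) lies between the finger pads; the fingertips stand 11 mm ahead of it and the grasp point (between the pads) lies 8 mm behind it; z points along the fingers, y is the line along which they close (so a half turn about z gives the same grasp; the last joint's range is limited). The gripper opens to 92 mm and grips with 3 to 60 N. Pads are 19 mm wide; open, the fingers measure 130 mm over their backs; the gripper's body (75 mm by 190 mm) begins 47 mm behind the grasp point.
Start: joints at [1.118, 0.434, 0.025, 1.573, -0.012, 1.134, -0.075], TCP at [0.214, -0.587, 0.204] pointing down, gripper open.
Joint ranges: [-2.62, 2.62], [-0.44, 2.09], [-1.27, 1.32], [0.08, 2.57], [-1.32, 4.46], [0.12, 2], [-2.74, 2.74]. Speed limits (rad/s): [2.22, 2.22, 3.01, 3.01, 3.14, 3.14, 3.14].

INTERFACE

Orientations are given as a rotation vector (axis times angle).
In Python, from cell import observe, get_image, camera_params, sign_off gives the robot as it stands.
- The arm moves only by the shell command python3 -m pendant 'ROWS' [FORCE]. ROWS is JSON, one flat list of numbers, 7 for each row, row after row: the shift along the tool's x, y, z in m, then the turn, a rotation vector about the tool's x, y, z in rad, then the finger opening in m, from 0 to 0.0918. In form: [dx, dy, dz, rx, ry, rz, jaw, dx, dy, dz, rx, ry, rz, jaw, ...]. A call has 1 to 10 rows; each row shifts and turns the commanded pose from where the row before left it, along the tool's axes as they then stand; what a row does not reach is not made up. A row lasts 1/8 s, in which the tool goes at most 62.5 mm and 10.7 degrees, less where a joint would pass 70% of its speed; a pose out of reach is approached as far as the arm can. A call is refused whole if a number of a shift passes 0.0625 or a number of a turn 0.188, either way. A call with a gripper value outside its range is refused whole. The fingers move at their own pace and stop on an object; FORCE is the grip in N (left out, the last holds). Time passes only in rows, so rows that do not move let the fingers close. It gives the time, the measured TCP pose, the force, the opening and the grip force at its end, in the units of the state.
- observe(): the state, without advancing time (a new reading comes with each control period).
- get_image(name): name is "scene" or "side" or "wrist"; returns the picture (400x640x3 uint8, red, green, blue); there is no depth.
- camera_params(name): a dict with "intrinsics" (3x3 intrinsics, pixels), "dist" ([k1, k2, p1, p2, k3] as OpenCV has them; the pictures are not rectified), "eye" and "rotation" of the camera in the world; the wrist camera has in their place "T_tool_cam" (4x4, takes a point from camera to tool coordinates, whose origin is the TCP and whose axes are the flange's). Camera axes: x right, y down, z forward; pixel columns grow to the right and rows downward; lengths in m; the calibration is good to about 2 mm. A picture is of the moment at which its call begins: read the wrist's pose just before it. camera_params takes no time and is no camera call.
- sign_off(): hands the job in; it is judged then, once.
The state is a dict: "clock": time; "joints": joint angles; "dq": joint speeds; "joint_efforts": joint torques, N m; "position": TCP position; "ee_rot": TCP orientation; "force": force on the tool from outside, world axes, zero at the start; "ft_torque": the same for the moment, N m; "width": opening from 0.0 (shut) to 1.0 (fully open); "gripper_force": force on a finger pad.
Only numpy, scipy, OpenCV 4.12 (cv2) and the standard library are available. Lean on these libraries where they do the work, as an engineer would, in place of code of your own. Each camera call takes 0.05 s, during which the arm holds its last target. There are 200 camera calls.

TASK

Set the board holder for the next batch: bring the orange pointer of its sliding rail over the green clip on the scale (not the red one). The ratchet is set to wind the wrong way, so flip the red direction lever on the ratchet head over to the left, then swing the handle by its black grip back and forth until the pointer stands above the green clip, and let go. Do not push the rail itself.

Things in the scene. Friction and masses are not known exactly. Their poses are not given: they have to be found in the camera images.
- board_holder: fixed aluminium plate (x -60 to 165, y -115 to 115 mm, 12 thick) with blue ratchet gearbox (48 mm high), white scale strip and rails. Origin: on the ratchet's upright axis at bench level; x away from the robot, y to the left along the scale, z up. A red clip, for another width, is fixed on the scale at y = -85 mm.
- ratchet_handle (a joint): handle's turn a (rad) about the holder's origin axis, -0.85 to 0.85, counterclockwise seen from above positive; at 0 the arm points along the holder's -x. With the direction lever leaning left, increasing a drives the rail left 25 mm/rad (about 4 N at the grip), decreasing a clicks back and leaves the rail; lever right: the reverse. A reversal loses up to 0.29 rad before the pawl catches.
- handle_grip (a point): middle of the black upright grip at the handle's end, 101 mm above the bench: 27 mm across (waist 24), from 76 to 126 mm high, the arm below it 64 to 74 mm high. In the holder's frame at (-130 cos a, -130 sin a) mm: moving it right increases a. It spins freely on its pin, so it can be held with the tool's yaw unchanged while swinging; about 1 N moves it when not driving.
- direction_lever (a joint): lean (rad) of the red lever on the ratchet head: -0.5 leaning right, 0 upright, 0.5 leaning left (seen along the holder's x at a = 0). It tips over its middle by its own weight and rests on either side, at 0.5 between teeth, down to 0.2 on top of one. Pivot carried by the handle at (36 cos a, 36 sin a) mm in the holder's frame, 78 mm high; it swings along the tangent there.
- lever_knob (a point): centre of the lever's round red knob, 18 mm across and 16 mm long (along the radius), 46 mm from the pivot; lever shank 10 mm wide. About 1 to 2 N at the knob pushes it over. The head's cheeks beneath reach 86 mm above the bench.
- sliding_rail: aluminium rail with an orange pointer; origin at the pointer's tip, 26 mm above the bench, over the scale. Slides along the holder's y, from 50 mm right to 85 mm left of its start, and stays where left.
- green_clip: green plastic clip on the scale, 20 x 20 x 5 mm, fixed; origin at the centre of its underside, axes as the holder's. 45 to 62 mm to the left of the pointer at the start; the pointer passes 6 mm above it.

How it is judged:
On the way:
1. the direction lever is flipped to lean left (value of joint direction_lever above 0.15 rad), for 0.2 s.
At the end, for the whole second after the job is handed in: the pointer stands above the green clip (within 11 mm of its centre along the scale) and the rail is at rest (y of sliding_rail in the frame of green_clip between -0.011 and 0.011 m and linear speed of sliding_rail below 0.01 m/s); the robot touches nothing.
It fails at once if the robot pushes the sliding rail itself (contact force between any of the fingers, the arm and sliding_rail above 1 N).
It also fails if it takes over 67 s, if anything falls off the work surface, if the arm or the gripper's body presses on something with over 40 N, if the wrist force passes 120 N, or if a joint passes its speed limit or range.

## Working session

There is one attempt and no reset: what is moved stays moved. The work goes in short steps, Python scripts to look and compute and a shell command to move; the robot and the scene stay as the last step left them, time stands still between calls to the robot, and variables do not carry over. Pictures are saved under pics/ and viewed, at most 10 in all, crops included, and the job is handed in when it is done.

```bash
mkdir -p pics; ls; python3 - <<'E'
from cell import *
import cv2,numpy as np
print(observe())
a=get_image("scene");b=get_image("side")
np.save("a.npy",a);np.save("b.npy",b)
cv2.imwrite("pics/s1.png",a[:,:,::-1]);cv2.imwrite("pics/s2.png",b[:,:,::-1])
for n in("scene","side","wrist"):print(camera_params(n))
E
```

```text
pics
{'clock': 0.0, 'joints': array([ 1.11841508,  0.4351988 ,  0.02498641,  1.57409907, -0.01159245,
        1.13395104, -0.07507551]), 'dq': array([ 8.38969379e-04, -4.63553546e-05, -3.59654624e-05,  7.55172672e-04,
       -1.21682777e-03, -1.37530727e-03, -1.41023905e-05]), 'joint_efforts': array([-1.27895428e-04, -6.67845154e+01,  9.85108986e-01, -3.14460003e+01,
       -6.04064343e-02,  4.29231639e-02,  1.53913911e-04]), 'position': array([ 0.21393545, -0.58668131,  0.20285939]), 'ee_rot': array([-3.09225157e+00, -5.46301322e-01,  6.42731349e-04]), 'force': array([ 0.72525039, -1.06839893, -0.59815021]), 'ft_torque': array([-0.01945514, -0.05028687, -0.01822225]), 'gripper_force': 0.0, 'width': 0.9997788934386472}
{'intrinsics': array([[365.52149464,   0.        , 318.81140057],
       [  0.        , 365.52149464, 198.45858227],
       [  0.        ,   0.        ,   1.        ]]), 'dist': array([-0.08585922,  0.        ,  0.        ,  0.        ,  0.        ]), 'eye': array([-0.06002214,  0.57284098,  0.47804652]), 'rotation': array([-0.98581668,  2.13944703, -1.3389956 ])}
{'in
[... 270 characters left out ...]
252, -0.56806795,  0.67230413]), 'rotation': array([-2.32624963,  0.07351134, -0.04504025])}
{'intrinsics': array([[321.62473993,   0.        , 317.14440874],
       [  0.        , 321.62473993, 202.88568259],
       [  0.        ,   0.        ,   1.        ]]), 'dist': array([-0.03324363,  0.        ,  0.        ,  0.        ,  0.        ]), 'T_tool_cam': array([[-1.03029995e-03, -9.61639824e-01, -2.74313302e-01,
         7.41076493e-02],
       [ 9.99999271e-01, -1.16358432e-03,  3.23169964e-04,
         1.92824939e-04],
       [-6.29959762e-04, -2.74312769e-01,  9.61640322e-01,
        -1.80370230e-01],
       [ 0.00000000e+00,  0.00000000e+00,  0.00000000e+00,
         1.00000000e+00]])}
```

View pics/s1.png

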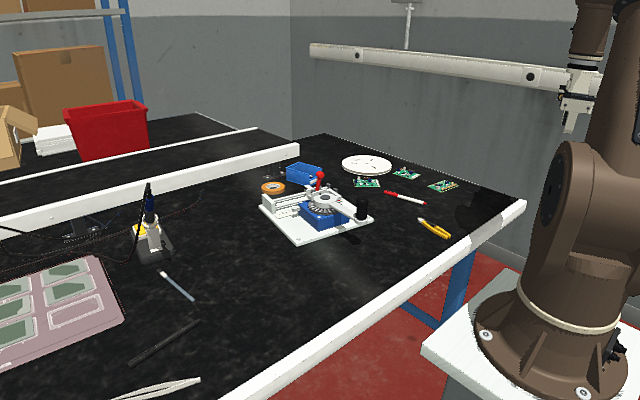

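View pics/s2.png

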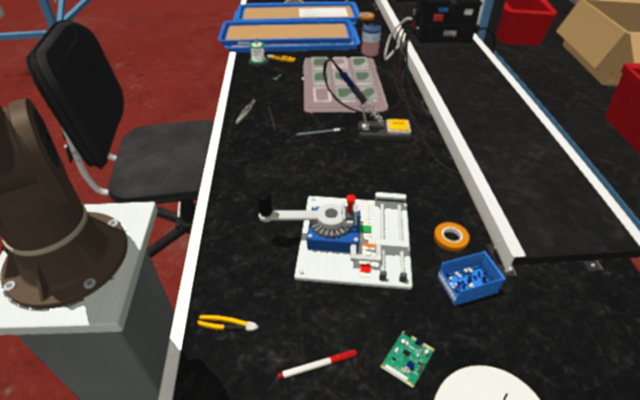

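The scene view shows the holder at about (315,212), with the grip at (362,212) and the red knob at (320,175). The side view has the grip at (265,207), knob (350,200), green clip (366,229), orange pointer (~370,247) and red clip (366,268).

```bash
cat >h.py <<'E'
from cell import *
import cv2,numpy as np
from scipy.spatial.transform import Rotation as R
def pose(name,st=None):
    p=camera_params(name)
    if name=="wrist":
        T=np.eye(4);T[:3,:3]=R.from_rotvec(st["ee_rot"]).as_matrix();T[:3,3]=st["position"]
        T=T@p["T_tool_cam"];return p,T[:3,3],T[:3,:3]
    r=np.array(p["rotation"])
    return p,np.array(p["eye"]),R.from_rotvec(r).as_matrix() if r.ndim==1 else r
def ray(name,uv,st=None):
    p,e,M=pose(name,st)
    n=cv2.undistortPoints(np.array([[uv]],float),p["intrinsics"],p["dist"])[0,0]
    d=M@np.array([*n,1]);return e,d/np.linalg.norm(d)
def plane(name,uv,z,st=None):
    e,d=ray(name,uv,st);return e+d*(z-e[2])/d[2]
def tri(r1,r2):
    A=np.stack([r1[1],-r2[1]],1);s=np.linalg.lstsq(A,r2[0]-r1[0],rcond=None)[0]
    a=r1[0]+s[0]*r1[1];b=r2[0]+s[1]*r2[1];return (a+b)/2,np.linalg.norm(a-b)
def blobs(img,lo,hi,box,mn=6):
    x0,y0,x1,y1=box;h=cv2.cvtColor(img[y0:y1,x0:x1],cv2.COLOR_RGB2HSV)
    m=cv2.inRange(h,lo,hi);n,l,s,c=cv2.connectedComponentsWithStats(m)
    return [(np.round(c[i]+[x0,y0],1).tolist(),(s[i][:4]+[x0,y0,0,0]).tolist(),int(s[i][4])) for i in range(1,n) if s[i][4]>=mn]
E
python3 - <<'E'
from h import *
a=np.load("a.npy");b=np.load("b.npy")
for n,im,bx in(("scene",a,(250,160,380,250)),("side",b,(250,185,415,290))):
    print(n,"red",blobs(im,(0,150,90),(4,255,255),bx),"\n orange",blobs(im,(5,120,120),(18,255,255),bx,4),"\n green",blobs(im,(45,120,60),(80,255,255),bx))
x=cv2.resize(a[165:250,250:380],None,fx=6,fy=6,interpolation=cv2.INTER_CUBIC)
y=cv2.resize(b[185:295,250:415],None,fx=4.8,fy=4.8,interpolation=cv2.INTER_CUBIC)
cv2.imwrite("pics/c1.png",x[:,:,::-1]);cv2.imwrite("pics/c2.png",y[:,:,::-1])
E
```

```text
scene red [([318.9, 179.0], [315, 171, 10, 20], 92)] 
 orange [([272.8, 188.4], [261, 182, 24, 13], 180)] 
 green [([362.5, 181.7], [361, 181, 4, 2], 6), ([365.9, 184.2], [357, 180, 20, 7], 47)]
side red [([350.2, 200.7], [346, 194, 10, 19], 106), ([365.3, 268.0], [361, 265, 10, 7], 65)] 
 orange [([368.8, 244.6], [363, 243, 12, 4], 34)] 
 green [([365.0, 228.6], [360, 226, 11, 6], 64)]
```

View pics/c1.png

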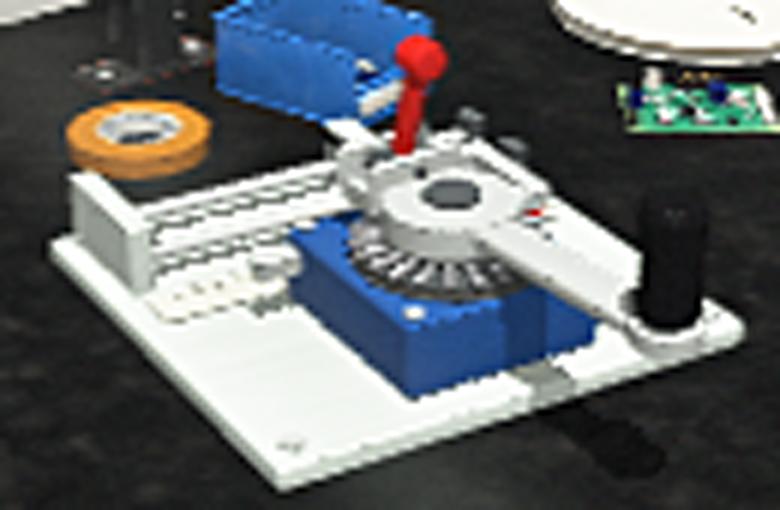

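View pics/c2.png

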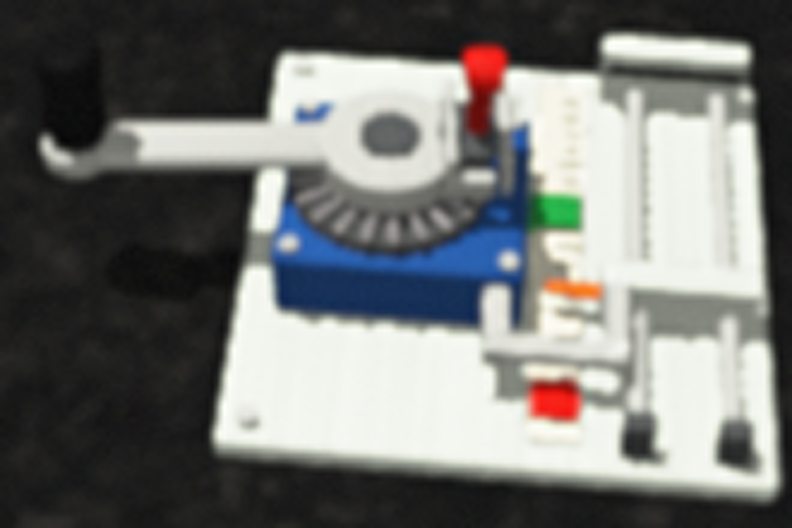

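Crops: the grip's middle is at scene (361.7,208.3) and side (265,206). The knob is at scene (320.2,175) and side (351.2,199). The lever leans right, the plate corners are visible, and the orange pointer sits between the green and red clips.

```bash
python3 - <<'E'
from h import *
np.set_printoptions(precision=4,suppress=True)
g=tri(ray("scene",(361.7,208.3)),ray("side",(265,206)));k=tri(ray("scene",(320.2,175)),ray("side",(351.2,199.2)))
print("grip",g,"knob",k)
C=[plane("side",p,.012) for p in((308.3,196.5),(406.7,199.6),(295.2,277.5),(412,285.5))]
print(np.array(C))
hub=(plane("side",(331.25,213.1),.078));print("hub",hub)
hs=plane("scene",(250+452/6,165+193/6),.078);print("hub scene",hs)
gr=plane("side",(365,228.6),.020);rd=plane("side",(365.3,268),.020);po=plane("side",(368.8,244.6),.028)
print("green,red,ptr",gr,rd,po)
u=(gr-rd)[:2];L=np.hypot(*u);u/=L;yaw=np.arctan2(-u[0],u[1]);print("yaw",yaw,"green y",-.085+L,"ptr y",-.085+(po-rd)[:2]@u)
for n in("scene","side"):
    p,e,M=pose(n)
for c in C: print((c-rd)[:2]@u-.085)
E
```

```text
grip (array([0.4188, 0.0245, 0.0995]), np.float64(0.0007130729115625688)) knob (array([0.5829, 0.0065, 0.1236]), np.float64(0.0047795227777221614))
[[ 0.5081  0.141   0.012 ]
 [ 0.7333  0.1177  0.012 ]
 [ 0.4725 -0.0848  0.012 ]
 [ 0.6924 -0.1171  0.012 ]]
hub [0.5488 0.0191 0.078 ]
hub scene [0.5446 0.0197 0.078 ]
green,red,ptr [0.6225 0.0264 0.02  ] [ 0.6083 -0.0764  0.02  ] [ 0.6222 -0.0247  0.028 ]
yaw -0.1376997511528397 green y 0.018773445420515567 ptr y -0.031903998954500926
0.11664265016183016
0.12448014752900725
-0.11189997487847805
-0.11375127506648616
```

Holder: origin ≈ (0.548, 0.020), yaw ≈ -0.14, handle a ≈ +0.10. The green clip is about 50 mm left of the pointer. I'll square the tool up and approach the knob from the right with the fingers closed.

```bash
python3 -m pendant '[0,0,0,0,0,0.174,0, 0,0,0,0,0,0.174,0, 0.034,-0.049,0,0,0,0,0, 0.034,-0.049,0,0,0,0,0, 0.034,-0.049,0,0,0,0,0, 0.034,-0.049,0,0,0,0,0, 0.034,-0.049,0,0,0,0,0, 0.034,-0.049,0,0,0,0,0, 0.034,-0.049,0,0,0,0,0, 0.034,-0.049,0,0,0,0,0]' 20
```

```text
clock: 1.35
position: [0.4861, -0.193, 0.2035]
ee_rot: [3.142, 0.002, -0.0]
force: [0.2, -0.1, -0.5]
width: 0.01
gripper_force: 0.0
```

```bash
python3 -m pendant '[0.032,-0.047,0,0,0,0,0, 0.032,-0.047,0,0,0,0,0, 0.032,-0.047,0,0,0,0,0, 0,0,0.03,0,0,0,0, 0,0,0,0,0,0,0]' && python3 - <<'E'
from h import *
s=observe();w=get_image("wrist");b=get_image("side")
np.set_printoptions(precision=4,suppress=True);print(s["position"])
for bb in blobs(w,(0,150,90),(4,255,255),(0,0,640,400),20):print(bb,plane("wrist",bb[0],.12,s))
cv2.imwrite("pics/w1.png",w[:,:,::-1])
E
```

```text
clock: 1.98
position: [0.5794, -0.0532, 0.1713]
ee_rot: [3.141, 0.004, -0.008]
force: [-0.9, -0.6, -0.1]
width: 0.005
gripper_force: 0.0
[ 0.5794 -0.0532  0.1713]
([341.4, 157.0], [335, 148, 13, 19], 182) [ 0.6217 -0.0708  0.12  ]
([486.4, 209.9], [480, 191, 14, 39], 323) [ 0.5819 -0.1823  0.12  ]
([233.5, 209.0], [222, 194, 24, 28], 544) [0.5824 0.0097 0.12  ]
```

View pics/w1.png

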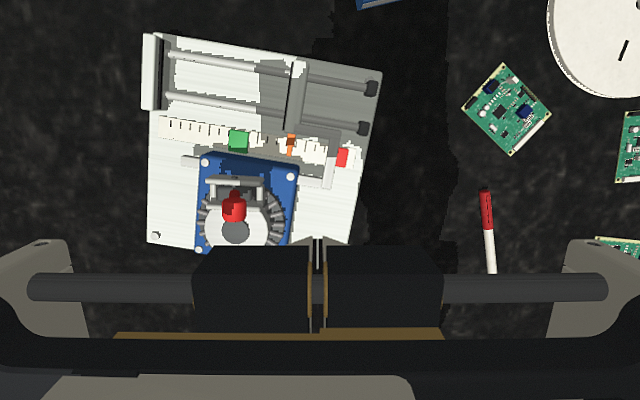

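The wrist view shows the red knob at (233,209), to the left of the closed fingers. The green clip is at (238,139) and the orange pointer at (291,143). Next I lower the tool to the right of the knob and push left.

```bash
python3 -m pendant '[0.003,0,0.03,0,0,0,0, 0,0,0.022,0,0,0,0, 0,-0.013,0,0,0,0,0, 0,-0.010,0,0,0,0,0, 0,-0.010,0,0,0,0,0, 0,-0.010,0,0,0,0,0, 0,-0.008,0,0,0,0,0, 0,-0.006,0,0,0,0,0, 0,0,0,0,0,0,0]' && python3 - <<'E'
from h import *
b=get_image("side");print(blobs(b,(0,150,90),(4,255,255),(250,185,415,290)))
E
```

```text
clock: 3.2
position: [0.5841, 0.004, 0.1216]
ee_rot: [-3.142, -0.004, 0.0]
force: [0.7, -0.5, -0.3]
width: 0.005
gripper_force: 0.0
[([350.0, 204.8], [348, 200, 6, 13], 53), ([365.1, 267.6], [361, 264, 9, 9], 74)]
```

```bash
python3 -m pendant '[0,0.03,0,0,0,0,0, 0,0.03,-0.02,0,0,0,0, 0,0,-0.03,0,0,0,0, 0,0,0,0,0,0,0]' && python3 - <<'E'
from h import *
s=observe();w=get_image("wrist");b=get_image("side")
np.set_printoptions(precision=4,suppress=True);print(s["position"])
for bb in blobs(w,(0,150,90),(4,255,255),(150,100,320,300),20):print(bb,plane("wrist",bb[0],.12,s))
print(blobs(b,(0,150,90),(4,255,255),(250,185,415,290)))
y=cv2.resize(b[185:295,250:415],None,fx=4.8,fy=4.8,interpolation=cv2.INTER_CUBIC)
x=cv2.resize(w[120:270,130:330],None,fx=3,fy=3)
o=np.zeros((528,792,3),np.uint8)+0;o[:,:]=y[:528,:792];cv2.imwrite("pics/c3.png",o[:,:,::-1]);cv2.imwrite("pics/w2.png",x[:,:,::-1])
E
```

```text
clock: 3.75
position: [0.5858, -0.0576, 0.1739]
ee_rot: [3.141, -0.0, 0.007]
force: [-0.3, 0.3, -0.5]
width: 0.006
gripper_force: 0.0
[ 0.5858 -0.0576  0.1739]
([229.2, 216.9], [218, 205, 24, 25], 519) [0.5823 0.0098 0.12  ]
[([349.5, 207.4], [348, 203, 5, 10], 29), ([365.3, 268.0], [361, 265, 10, 7], 65)]
```

View pics/w2.png

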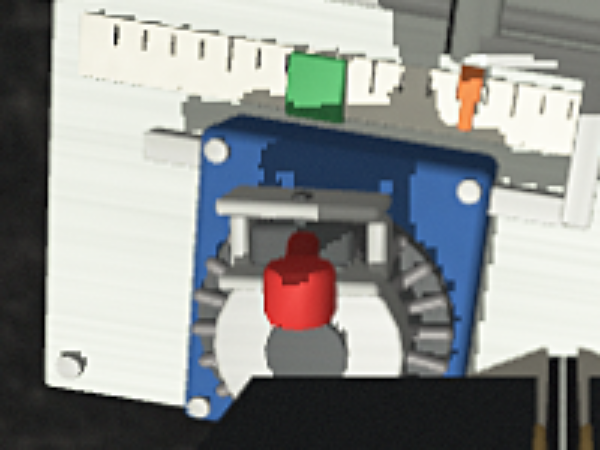

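The knob sits where it was: it leaned partway and fell back, since the fingers are slimmer than I assumed. I'll push about 18 mm further.

```bash
python3 -m pendant '[-0.002,-0.02,0.03,0,0,0,0, 0,-0.01,0.022,0,0,0,0, 0,-0.01,0,0,0,0,0, 0,-0.01,0,0,0,0,0, 0,-0.008,0,0,0,0,0, 0,-0.007,0,0,0,0,0, 0,-0.006,0,0,0,0,0, 0,-0.005,0,0,0,0,0, 0,-0.004,0,0,0,0,0, 0,0,0,0,0,0,0]'; python3 -m pendant '[0,0.03,0,0,0,0,0, 0,0.03,0,0,0,0,0, 0,0.02,-0.03,0,0,0,0, 0,0,-0.02,0,0,0,0, 0,0,0,0,0,0,0]' && python3 - <<'E'
from h import *
s=observe();w=get_image("wrist")
np.set_printoptions(precision=4,suppress=True);print(s["position"])
for bb in blobs(w,(0,150,90),(4,255,255),(150,100,320,300),20):print(bb,plane("wrist",bb[0],.12,s))
x=cv2.resize(w[120:270,130:330],None,fx=3,fy=3)
cv2.imwrite("pics/w3.png",x[:,:,::-1])
E
```

```text
clock: 5.1
position: [0.5821, 0.0237, 0.1196]
ee_rot: [-3.142, -0.003, 0.0]
force: [1.1, -0.8, 0.1]
width: 0.009
gripper_force: 0.0
clock: 5.72
position: [0.5833, -0.0571, 0.1711]
ee_rot: [3.141, 0.001, 0.005]
force: [-0.3, 0.4, -0.9]
width: 0.005
gripper_force: 0.0
[ 0.5833 -0.0571  0.1711]
([228.6, 214.7], [217, 199, 24, 29], 537) [0.5824 0.0098 0.12  ]
```

View pics/w3.png

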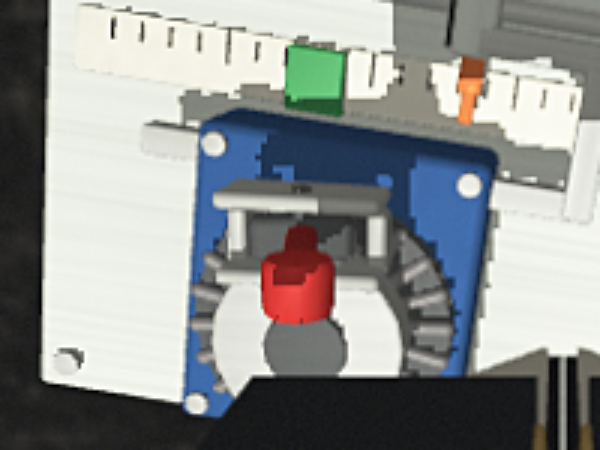

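```bash
python3 - <<'E'
from h import *
np.set_printoptions(precision=4,suppress=True)
s=observe();p,e,M=pose("wrist",s)
def pj(X):
    return cv2.projectPoints((M.T@(np.array(X)-e)).reshape(1,3),np.zeros(3),np.zeros(3),p["intrinsics"],p["dist"])[0].ravel()
print("tcp",pj(s["position"]),"tip",pj(s["position"]-[0,0,.011]),"cam",e)
print("hub",plane("wrist",(232,236.7),.08,s))
print("green",plane("wrist",(130+316/3,120+75/3),.018,s),"ptr tip",plane("wrist",(130+466/3,120+120/3),.026,s))
hub=np.array([.548,.020]);r=-.036
for l in(-.5,-.25,0,.25,.5):
    q=hub+.036*np.array([np.cos(r),np.sin(r)])+.046*np.sin(l)*np.array([-np.sin(r),np.cos(r)])
    print(l,q,pj([*q,.078+.046*np.cos(l)]),pj([*(hub+.036*np.array([np.cos(r),np.sin(r)])),.09]))
E
```

```text
tcp [316.8986 239.1832] tip [316.898  232.5837] cam [ 0.6565 -0.0567  0.3504]
hub [0.548  0.0199 0.08  ]
green [0.6238 0.0269 0.018 ] ptr tip [ 0.6095 -0.0248  0.026 ]
-0.5 [ 0.5832 -0.0033] [246.3839 212.38  ] [227.3403 201.3155]
-0.25 [0.5836 0.0073] [230.8967 213.579 ] [227.3403 201.3155]
0 [0.584  0.0187] [215.0896 213.6287] [227.3403 201.3155]
0.25 [0.5844 0.0301] [200.4771 212.5067] [227.3403 201.3155]
0.5 [0.5848 0.0407] [188.4123 210.3407] [227.3403 201.3155]
```

```bash
python3 -m pendant '[0,-0.02,0.03,0,0,0,0, 0,-0.01,0.022,0,0,0,0, 0,-0.01,0,0,0,0,0, 0,-0.01,0,0,0,0,0, 0,-0.01,0,0,0,0,0, 0,0,0,0,0,0,0]' && python3 - <<'E'
from h import *
s=observe();w=get_image("wrist");b=get_image("side")
print(blobs(w,(0,150,90),(4,255,255),(150,100,420,300),20))
x=np.vstack([cv2.resize(w[130:330,190:450],(780,600))]);cv2.imwrite("pics/w4.png",x[:,:,::-1])
E
```

```text
clock: 6.52
position: [0.5826, 0.0047, 0.1183]
ee_rot: [-3.141, -0.005, -0.002]
force: [1.1, 0.1, 0.5]
width: 0.007
gripper_force: 0.0
[([396.3, 167.6], [394, 158, 6, 21], 31), ([414.3, 170.7], [410, 160, 10, 22], 122), ([293.3, 219.5], [292, 213, 4, 15], 33), ([308.8, 231.8], [296, 225, 29, 16], 319)]
```

View pics/w4.png

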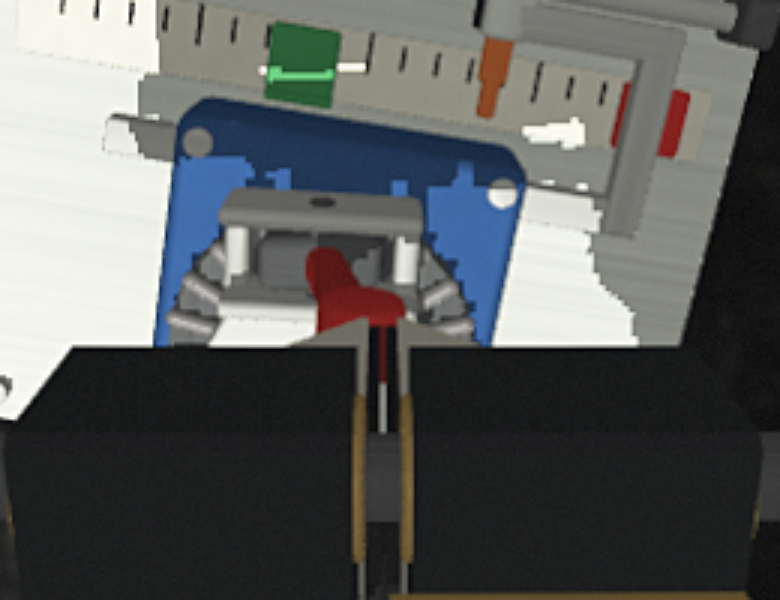

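The picture shows the knob at crop (365,300), still leaning right, with the fingertips just over or behind it and no contact. I'll check the height from the two fixed cameras.

```bash
python3 - <<'E'
from h import *
a=get_image("scene");b=get_image("side")
x=cv2.resize(a[130:230,280:380],(400,400),interpolation=cv2.INTER_CUBIC);y=cv2.resize(b[150:250,300:400],(400,400),interpolation=cv2.INTER_CUBIC)
cv2.imwrite("pics/c5.png",np.hstack([x,y])[:,:,::-1])
s=observe()
for n in("scene","side"):
    p,e,M=pose(n)
    for X in(s["position"],s["position"]-[0,0,.011]): print(n,cv2.projectPoints((M.T@(X-e)).reshape(1,3),np.zeros(3),np.zeros(3),p["intrinsics"],p["dist"])[0].ravel())
E
```

```text
scene [320.70580177 176.21821464]
scene [320.64241887 180.19012417]
side [350.06373151 203.67627112]
side [349.73072685 207.80286355]
```

View pics/c5.png

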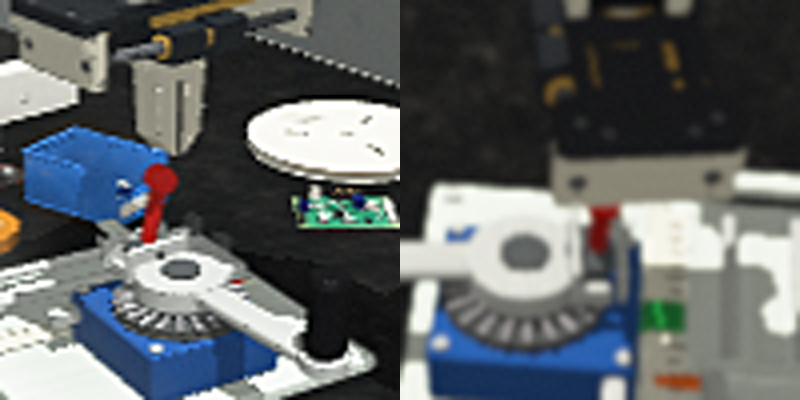

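The scene crop shows the fingertips about 12 px higher than the calibration predicts, above and behind the knob. I'll check the open fingers in the first picture against the prediction.

```bash
python3 - <<'E'
from h import *
np.set_printoptions(precision=1,suppress=True)
a=np.load("a.npy");p,e,M=pose("scene")
def pj(X): return cv2.projectPoints((M.T@(np.array(X)-e)).reshape(1,3),np.zeros(3),np.zeros(3),p["intrinsics"],p["dist"])[0].ravel()
t=np.array([.2139,-.5867,.2029]);ty=np.array([.343,-.94,0])
for d in(-.046,.046):
    print([pj(t+ty*d+[0,0,z]) for z in(-.011,.02,.055)])
s=observe();print("now", [pj(s["position"]+[0,0,z]) for z in(-.011,.019,.055,.08)])
# column brightness in initial image near fingers and now
c=cv2.resize(a[60:160,540:640],(500,500),interpolation=cv2.INTER_CUBIC)
im=get_image("scene");d=cv2.resize(im[120:200,290:350],(300,400),interpolation=cv2.INTER_CUBIC)
cv2.imwrite("pics/c6.png",np.hstack([c[:400],d])[:,:,::-1])
E
```

```text
[array([562.4, 145.5]), array([565.5, 134.6]), array([569., 122.])]
[array([560.4, 137.3]), array([563.3, 127.2]), array([566.5, 115.4])]
now [array([320.6, 180.2]), array([320.8, 169.3]), array([321. , 155.7]), array([321.2, 146.1])]
```

View pics/c6.png

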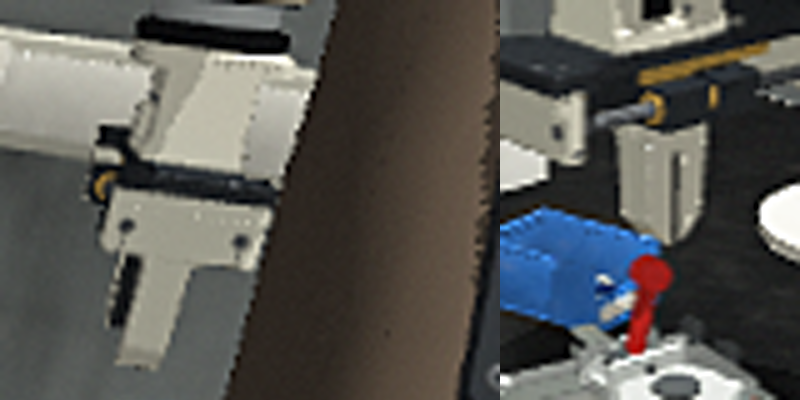

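These crops show the fingertips about 30 mm shorter than the data says, both open (568,133) and now (322,169): they end roughly 20 mm above the reported TCP. That explains the missing contact. I'll retreat, go 29 mm lower and push again.

```bash
python3 -m pendant '[0,0.03,0,0,0,0,0, 0,0.03,0,0,0,0,0, 0,0,0.015,0,0,0,0, 0,0,0.013,0,0,0,0, 0,-0.015,0,0,0,0,0, 0,-0.01,0,0,0,0,0, 0,-0.010,0,0,0,0,0, 0,-0.01,0,0,0,0,0]' && python3 -m pendant '[0,-0.006,0,0,0,0,0, 0,-0.006,0,0,0,0,0, 0,-0.006,0,0,0,0,0, 0,0,0,0,0,0,0]'; python3 -m pendant '[0,0.03,0,0,0,0,0, 0,0.03,0,0,0,0,0, 0,0.00,-0.04,0,0,0,0, 0,0,-0.04,0,0,0,0, 0,0,0,0,0,0,0]' && python3 - <<'E'
from h import *
s=observe();w=get_image("wrist");print(s["position"])
for bb in blobs(w,(0,150,90),(4,255,255),(100,100,320,330),20):print(bb,plane("wrist",bb[0],.12,s))
E
```

```text
clock: 7.78
position: [0.5825, -0.0105, 0.0901]
ee_rot: [3.141, 0.004, 0.001]
force: [0.5, -1.3, -0.2]
width: 0.006
gripper_force: 0.3
clock: 8.28
position: [0.5821, 0.007, 0.0896]
ee_rot: [-3.141, -0.004, 0.0]
force: [1.1, 1.1, 0.6]
width: 0.006
gripper_force: 0.0
clock: 8.9
position: [0.5844, -0.054, 0.1729]
ee_rot: [3.141, 0.001, 0.009]
force: [0.6, 0.5, -0.6]
width: 0.003
gripper_force: 0.0
[ 0.58441153 -0.05404269  0.17286527]
([203.2, 210.1], [183, 197, 52, 28], 737) [0.58673002 0.03257503 0.12      ]
```

The lever now leans left (knob at y ≈ 0.033). Next, the grip.

```bash
python3 -m pendant '[-0.041,-0.02,0,0,0,0,0.09, -0.041,-0.02,0,0,0,0,0.09, -0.041,-0.02,0,0,0,0,0.09, -0.041,-0.018,0,0,0,0,0.09, 0,0,0.04,0,0,0,0.09, 0,0,0,0,0,0,0.09]' && python3 - <<'E'
from h import *
s=observe();b=get_image("side");a=get_image("scene");w=get_image("wrist")
print(s["position"],s["width"])
print("grip scene",blobs(a,(0,0,0),(180,255,30),(345,185,385,240),30))
print("green/orange",blobs(b,(45,120,60),(80,255,255),(340,190,415,290)),blobs(b,(5,120,120),(18,255,255),(340,190,415,290),4))
print("wrist dark",blobs(w,(0,0,0),(180,255,45),(230,150,400,330),60))
E
```

```text
clock: 9.7
position: [0.4153, 0.0237, 0.1274]
ee_rot: [3.141, 0.003, -0.009]
force: [-0.2, -0.1, 0.1]
width: 0.605
gripper_force: 0.0
[0.41534161 0.02365746 0.12744558] 0.6046659983451492
grip scene [([366.2, 219.4], [345, 195, 40, 45], 771)]
green/orange [([365.0, 228.6], [360, 226, 11, 6], 64)] [([369.3, 244.8], [363, 244, 12, 3], 30)]
wrist dark [([315.3, 213.8], [230, 150, 170, 125], 15477), ([316.9, 309.7], [233, 304, 167, 20], 1834)]
```

```bash
python3 -m pendant '[0.003,0,0,0,0,0,0.09, 0,0,0.0,0,0,0,0.09, 0,0,0.02,0,0,0,0.09, 0,0,0.02,0,0,0,0.09, 0,0,0.02,0,0,0,0.09, 0,0,0,0,0,0,0.09]' && python3 -m pendant '[0,0,0,0,0,0,0.0, 0,0,0,0,0,0,0, 0,0,0,0,0,0,0, 0,0,0,0,0,0,0, 0,0,0,0,0,0,0, 0,0,0,0,0,0,0, 0,0,0,0,0,0,0, 0,0,0,0,0,0,0]' 15
```

```text
clock: 10.6
position: [0.4203, 0.024, 0.0689]
ee_rot: [3.141, 0.003, -0.004]
force: [-0.9, 0.3, 0.5]
width: 0.981
gripper_force: 0.0
clock: 11.6
position: [0.4211, 0.0242, 0.0696]
ee_rot: [3.142, 0.003, -0.0]
force: [0.3, -0.5, 1.1]
width: 0.275
gripper_force: 15.0
```

```bash
python3 -m pendant '[0.0005,0.0169,0,0,0,0,0, 0.0028,0.0167,0,0,0,0,0, 0.0049,0.0162,0,0,0,0,0, 0.0070,0.0154,0,0,0,0,0, 0.0089,0.0144,0,0,0,0,0, 0,0,0,0,0,0,0]' && cat >m.py <<'E'
from h import *
s=observe();b=get_image("side");p=s["position"]
print("a",np.arctan2(-(p[1]-.020),-(p[0]-.550))+.14,"r",np.hypot(p[0]-.55,p[1]-.02),p,s["force"])
g=blobs(b,(45,120,60),(80,255,255),(340,190,415,290));o=blobs(b,(5,120,120),(18,255,255),(340,190,415,290),4)
print(g,o)
G=plane("side",(365,228.6),.020)
for q in o: print("ptr-green mm",1e3*(plane("side",q[0],.028)-G)[:2]@np.array([.137,.990]))
E
python3 m.py
```

```text
clock: 12.35
position: [0.4468, -0.056, 0.0697]
ee_rot: [-3.141, -0.001, -0.002]
force: [2.4, 2.6, -1.5]
width: 0.272
gripper_force: 15.0
a 0.7751167357825268 r 0.12817847916701108 [ 0.44681601 -0.05604464  0.06965593] [ 2.40131733  2.55090779 -1.54367743]
[([365.3, 228.6], [360, 226, 11, 6], 60)] [([369.6, 238.9], [364, 238, 11, 3], 26)]
ptr-green mm -35.27987270908873
```

```bash
python3 -m pendant '[-0.0089,-0.0144,0,0,0,0,0, -0.0070,-0.0154,0,0,0,0,0, -0.0049,-0.0162,0,0,0,0,0, -0.0028,-0.0167,0,0,0,0,0, -0.0005,-0.0169,0,0,0,0,0, 0.0016,-0.0168,0,0,0,0,0, 0.0038,-0.0165,0,0,0,0,0, 0,0,0,0,0,0,0]' && python3 m.py && python3 -m pendant '[0.0059,-0.0158,0,0,0,0,0, 0.0079,-0.0149,0,0,0,0,0, 0.0097,-0.0138,0,0,0,0,0, 0.0115,-0.0124,0,0,0,0,0, 0.0109,-0.0093,0,0,0,0,0, 0,0,0,0,0,0,0]' && python3 m.py
```

```text
clock: 13.4
position: [0.4263, 0.0588, 0.0696]
ee_rot: [-3.142, -0.007, -0.001]
force: [3.2, -0.5, -0.7]
width: 0.273
gripper_force: 15.0
a -0.16379457252232615 r 0.12966778378638097 [0.42626993 0.05878923 0.06964604] [ 3.16994989 -0.53936283 -0.745535  ]
[([365.1, 228.7], [360, 226, 11, 7], 66)] [([369.1, 238.7], [364, 237, 11, 4], 30)]
ptr-green mm -34.816052945116226
clock: 14.2
position: [0.4732, 0.1258, 0.0695]
ee_rot: [-3.14, -0.005, -0.001]
force: [-3.4, 5.2, 4.2]
width: 0.275
gripper_force: 15.0
a -0.8028486689581993 r 0.13069876169133307 [0.47321642 0.125766   0.0695387 ] [-3.42995602  5.20191262  4.16018833]
[([364.8, 228.6], [360, 226, 11, 6], 62)] [([369.6, 238.6], [364, 237, 11, 4], 34)]
ptr-green mm -34.46651332171767
```

Rail held on the back-stroke, as it should. Now the driving stroke forward.

```bash
python3 -m pendant '[-0.0109,0.0093,0,0,0,0,0, -0.0115,0.0124,0,0,0,0,0, -0.0097,0.0138,0,0,0,0,0, -0.0079,0.0149,0,0,0,0,0, -0.0059,0.0158,0,0,0,0,0, -0.0038,0.0165,0,0,0,0,0, -0.0016,0.0168,0,0,0,0,0, 0.0005,0.0169,0,0,0,0,0, 0,0,0,0,0,0,0]' && python3 m.py
```

```text
clock: 15.38
position: [0.4221, 0.0059, 0.0696]
ee_rot: [3.141, -0.002, 0.001]
force: [-0.7, -0.3, 0.3]
width: 0.273
gripper_force: 15.0
a 0.24977262235279402 r 0.1287141488075902 [0.42206058 0.00589907 0.06960047] [-0.6558017  -0.31992636  0.30076223]
[([364.2, 227.6], [360, 226, 11, 6], 37)] [([369.6, 230.9], [364, 230, 11, 3], 29)]
ptr-green mm -13.205771813165493
```

```bash
python3 -m pendant '[0.0028,0.0167,0,0,0,0,0, 0.0049,0.0162,0,0,0,0,0, 0.0070,0.0154,0,0,0,0,0, 0.0089,0.0144,0,0,0,0,0, 0,0,0,0,0,0,0]' && python3 m.py
```

```text
clock: 16.05
position: [0.4467, -0.0558, 0.0696]
ee_rot: [3.142, 0.001, 0.002]
force: [2.7, 2.0, -1.6]
width: 0.277
gripper_force: 15.0
a 0.7729694708436571 r 0.1281560396006727 [ 0.44667105 -0.05580963  0.06960947] [ 2.68447432  1.98507505 -1.55689786]
[([364.6, 229.3], [361, 226, 10, 6], 39)] [([369.5, 226.5], [364, 225, 11, 4], 27)]
ptr-green mm -0.7304940931353323
```

```bash
python3 -m pendant '[0,0,0,0,0,0,0.09, 0,0,0,0,0,0,0.09, 0,0,0,0,0,0,0.09, 0,0,0,0,0,0,0.09, 0,0,-0.04,0,0,0,0.09, 0,0,-0.05,0,0,0,0.09, 0,0,-0.04,0,0,0,0.09, 0,0,0,0,0,0,0.09]' && python3 -m pendant '[0.04,0,0,0,0,0,0.09, 0.04,0,0,0,0,0,0.09, 0.04,0,0,0,0,0,0.09, 0,0,0,0,0,0,0.09, 0,0,0,0,0,0,0.09]' && python3 - <<'E'
from h import *
s=observe();w=get_image("wrist");print(s["position"],s["force"])
u=np.array([.137,.990])
bx=(100,60,420,260);P={}
for n,lo,hi,z in(("g",(45,120,50),(80,255,255),.019),("o",(5,120,90),(18,255,255),.028),("r",(0,150,80),(4,255,255),.019)):
    for bb in blobs(w,lo,hi,bx,15):
        q=plane("wrist",bb[0],z,s);print(n,bb,q,"y",1e3*(q[:2]-[.548,.020])@u)
E
python3 m.py
```

```text
clock: 17.1
position: [0.4474, -0.0554, 0.2025]
ee_rot: [3.141, 0.003, 0.009]
force: [0.4, -0.2, -0.7]
width: 0.981
gripper_force: 0.0
clock: 17.73
position: [0.5641, -0.0551, 0.1984]
ee_rot: [-3.142, -0.003, 0.004]
force: [0.5, -0.3, -0.0]
width: 0.983
gripper_force: 0.0
[ 0.5640826  -0.05512074  0.19841903] [ 0.52790876 -0.31496005 -0.00733071]
g ([241.0, 126.0], [232, 114, 20, 23], 261) [0.62255983 0.02783879 0.019     ] y 17.97509866085262
o ([242.0, 118.3], [239, 109, 8, 22], 136) [0.63092643 0.02421653 0.028     ] y 15.535288845956597
r ([334.5, 139.6], [325, 130, 20, 20], 303) [ 0.60784135 -0.07447996  0.019     ] y -85.33689273389776
r ([189.7, 195.7], [168, 176, 48, 39], 670) [0.54381921 0.09267588 0.019     ] y 71.3763561641486
a 1.8944900042194446 r 0.076513841193447 [ 0.5639762  -0.05522655  0.19881292] [-0.46226749  0.13006959  0.76092014]
[([364.4, 229.4], [360, 226, 11, 6], 41)] [([369.5, 226.5], [364, 225, 11, 4], 27)]
ptr-green mm -0.7304940931353323
```

The pointer is within about 2.5 mm of the clip's centre and the arm is clear, so I'm handing the job in.

```bash
python3 -c "from cell import sign_off;print(sign_off())"
```

```text
the job is handed in; nothing more can be done
None
```

The lever is flipped left and the orange pointer stands about 1–2.5 mm from the green clip's centre (11 mm allowed); the handle is released, the arm is clear, and the job was handed in at about 18 s, with no verdict returned.

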